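# Load the reagent holders before an analyser run

### The arm

A 7-joint arm with a two-finger parallel gripper is mounted at the origin on the work surface. World frame = base frame: x ahead of the robot, y to its left, z up, the work surface at z = 0. Lengths are in mm, angles in rad, forces in N, time in s.
With the tool pointing down it reaches from about 400 to 875 mm from the base axis. Payload 4.4 kg.
Tool frame: the origin (TCP) lies midway between the tips of the shut fingers; the grasp point (between the pads) lies ctrl.grip_depth behind it (ctrl.grip_depth is the distance from the TCP to the grasp point, in mm); z points along the fingers, y is the line along which they close (so a half turn about z gives the same grasp; the last joint's range is limited). The gripper opens to 85 mm and grips with 20 to 120 N. Pads are 22 mm wide; open, the fingers measure 114 mm over their backs; the gripper's body (76 mm by 85 mm) begins 54 mm behind the grasp point. The pads swing forward as they close: fully open they stand 13 mm farther back than shut.
Start: joints at [1.158, 0.628, 0.038, 1.517, -0.027, 0.996, -0.02], TCP at [220.956, -611.307, 231.313] pointing down, gripper open.
Joint ranges: [-3.06, 3.06], [-0.37, 2.12], [-1.25, 1.32], [0.18, 2.47], [-1.1, 4.24], [0.23, 1.98], [-2.94, 2.94]. Speed limits (rad/s): [2.57, 2.57, 3.14, 3.14, 3.14, 3.14, 3.14].

### API

Orientations are given as [roll, pitch, yaw] about the fixed x, y, z axes, in that order (R = Rz(yaw) Ry(pitch) Rx(roll)).
In Python, from cell import ctrl gives the robot as it stands.
- The arm moves only by the tool carry_out, never from a script. Its argument "deltas" is one flat list of numbers, 7 for each row, row after row: the turn, a rotation vector about the tool's x, y, z in degrees, then the shift along the tool's x, y, z in m, then the closure, from -1 (fully open) to 1 (shut). In form: [wx, wy, wz, dx, dy, dz, claw, wx, wy, wz, dx, dy, dz, claw, ...]. A call has 1 to 12 rows; each row shifts and turns the commanded pose from where the row before left it, along the tool's axes as they then stand; what a row does not reach is not made up. A row lasts 1/8 s, in which the tool goes at most 62.5 mm and 10.7 degrees, less where a joint would pass 70% of its speed; a pose out of reach is approached as far as the arm can. A call with a gripper value outside its range is refused whole. The fingers move at their own pace and stop on an object; the grip force is fixed at half the most. Time passes only in rows, so rows that do not move let the fingers close. It gives the time, the measured TCP pose, the force, the opening and the grip force at its end, in the units of the state.
- ctrl.read_state(): the state, without advancing time (a new reading comes with each control period).
- ctrl.get_image(name): name is "side" or "top"; returns the picture (420x560x3 uint8, red, green, blue); there is no depth.
- ctrl.calibration(name): a dict with "mtx" (3x3 intrinsics, pixels), "R" (3x3) and "t" (3): a world point X has camera coordinates R X + t. Camera axes: x right, y down, z forward; pixel columns grow to the right and rows downward; lengths in mm; the calibration is good to about 2 mm. A picture is of the moment at which its call begins. calibration takes no time and is no camera call.
- ctrl.finish_job(): hands the job in; it is judged then, once.
The state is a dict: "clock": time; "qpos": joint angles; "qd": joint speeds; "tau": joint torques, N m; "eef_pos": TCP position; "tool_rot": TCP orientation; "force": force on the tool from outside, world axes, zero at the start; "torque": the same for the moment, N m; "width": finger opening in mm; "gripper_force": force on a finger pad.
Only numpy, scipy, OpenCV 4.12 (cv2) and the standard library are available. Lean on these libraries where they do the work, as an engineer would, in place of code of your own. Each camera call takes 0.05 s, during which the arm holds its last target. There are 200 camera calls.

### The job

Get the analyser's reagents ready: put each of the four white reagent containers into the grey holder whose recess matches its shape and size, each standing flat on the bottom of its recess and let go. Keep the containers upright all the time, and leave the foam box and the tube rack where they are.

Things in the scene. Friction and masses are not known exactly. Their poses are not given: they have to be found in the camera images.
- round_bottle: Large round reagent bottle, white plastic with a grey screw cap, standing upright, 76 mm high. Body: cylinder of diameter 54 mm up to 56 mm, then a shoulder and a cap of diameter 34 mm from 62 to 76 mm. About 150 g. Origin: centre of its underside; z up.
- vial: Small round vial, white plastic with a grey cap, standing upright, 55 mm high. Body: cylinder of diameter 28 mm up to 42 mm, cap of diameter 21 mm from 46 to 55 mm. About 35 g. Origin: centre of its underside; z up.
- square_bottle: Square reagent bottle, white plastic with a round grey cap, standing upright, 72 mm high. Body 44 x 44 mm in plan up to 56 mm, cap of diameter 30 mm from 59 to 72 mm. About 120 g. Origin: centre of its underside; x and y along its sides, z up.
- long_pack: Long narrow reagent pack, white plastic, with two round grey caps on top, standing upright, 60 mm high. Body 90 mm (along its x) by 28 mm (along its y) up to 50 mm; caps of diameter 20 mm, 26 mm either side of the middle, from 50 to 60 mm. About 130 g. Origin: centre of its underside; z up.
- large_round_holder: Holder for the large round bottle: fixed to the bench, a light grey plastic plate 14 mm high with a recess 10 mm deep whose flat dark grey floor is 4 mm above the bench; plate 86 x 86 mm, round recess of diameter 70 mm in the middle. Origin: centre of the plate's underside, on the bench, under the middle of the recess; z up.
- small_round_holder: Holder for the vial: fixed to the bench, a light grey plastic plate 14 mm high with a recess 10 mm deep whose flat dark grey floor is 4 mm above the bench; plate 60 x 60 mm, round recess of diameter 44 mm in the middle. Origin: centre of the plate's underside, on the bench, under the middle of the recess; z up.
- square_holder: Holder for the square bottle: fixed to the bench, a light grey plastic plate 14 mm high with a recess 10 mm deep whose flat dark grey floor is 4 mm above the bench; plate 76 x 76 mm, square recess 60 x 60 mm in the middle. Origin: centre of the plate's underside, on the bench, under the middle of the recess; x and y along the recess sides, z up.
- long_holder: Holder for the long pack: fixed to the bench, a light grey plastic plate 14 mm high with a recess 10 mm deep whose flat dark grey floor is 4 mm above the bench; plate 122 mm (x) by 60 mm (y), oblong recess 106 mm (along its x) by 44 mm (along its y) in the middle; the pack may go in either way round. Origin: centre of the plate's underside, on the bench, under the middle of the recess; z up.
- foam_box: Bystander: white foam packing box, open on top, 150 x 110 x 60 mm high, loose on the bench to the robot's right of the work. Origin: centre of its underside.
- tube_rack: Bystander: white rack of small capped sample tubes, 130 x 60 mm, 74 mm high over the tube caps, loose on the bench to the robot's left of the work. Origin: centre of its underside.

How it is judged (in metres and radians):
At the end, for the whole second after the job is handed in: Each container is in its own matching holder: within 13 mm of the recess centre horizontally, its underside less than 7 mm above the holder's underside (on the recess floor), upright within 0.1 rad, and at rest (horizontal distance between round_bottle and large_round_holder below 0.013 m and z of round_bottle in the frame of large_round_holder below 0.007 m and angle between each of round_bottle, vial, square_bottle, long_pack's own z axis and vertical below 0.1 rad and linear speed of each of round_bottle, vial, square_bottle, long_pack below 0.02 m/s and angular speed of each of round_bottle, vial, square_bottle, long_pack below 0.2 rad/s and horizontal distance between vial and small_round_holder below 0.013 m and z of vial in the frame of small_round_holder below 0.007 m and horizontal distance between square_bottle and square_holder below 0.013 m and z of square_bottle in the frame of square_holder below 0.007 m and horizontal distance between long_pack and long_holder below 0.013 m and z of long_pack in the frame of long_holder below 0.007 m); the robot touches nothing.
It fails at once if A reagent container is tipped by more than about 30 degrees (angle between any of round_bottle, vial, square_bottle, long_pack's own z axis and vertical above 0.55 rad).
It fails at once if The foam box or the tube rack is shifted by more than 20 mm (distance of any of foam_box, tube_rack from where it was at the start of the episode above 0.02 m).
It also fails if it takes over 106 s, if anything falls off the work surface, if the arm or the gripper's body presses on something with over 40 N, if the wrist force passes 120 N, or if a joint passes its speed limit or range.

## Working session

There is one attempt and no reset: what is moved stays moved. The work goes in short steps, Python scripts to look and compute and a tool call to move; the robot and the scene stay as the last step left them, time stands still between calls to the robot, and variables do not carry over. Pictures are saved under pics/ and viewed, at most 14 in all, crops included, and the job is handed in when it is done.

Besides the shell and the picture viewer there is one more tool, called after "Call:" in YAML: its name, and indented under it one key for each argument. carry_out: Moves the arm, as the interface text tells. Its arguments: {"type":"object","properties":{"deltas":{"type":"array"}},"required":["deltas"]}

```bash
mkdir -p pics; ls; python3 - <<'E'
from cell import ctrl
import cv2
for n in("top","side"):
    im=ctrl.get_image(n); cv2.imwrite(f"pics/{n}0.png",im[:,:,::-1]); c=ctrl.calibration(n); print(n,c)
print(ctrl.read_state(),ctrl.grip_depth)
E
```

```text
pics
top {'mtx': array([[432.02370599,   0.        , 277.06091904],
       [  0.        , 432.02370599, 212.85359106],
       [  0.        ,   0.        ,   1.        ]]), 'R': array([[-0.01775946, -0.99983364, -0.00415903],
       [-0.9920109 ,  0.01813982, -0.12484118],
       [ 0.12489586,  0.00190869, -0.99216802]]), 't': array([  12.31286303,  531.70748334, 1005.22265831])}
side {'mtx': array([[476.51500921,   0.        , 278.712406  ],
       [  0.        , 476.51500921, 208.13847983],
       [  0.        ,   0.        ,   1.        ]]), 'R': array([[-0.97318188, -0.22980139, -0.0104089 ],
       [-0.14175712,  0.63473185, -0.75961859],
       [ 0.18116827, -0.73777151, -0.65028552]]), 't': array([ 546.03976751,   90.78763598, 1072.20466216])}
{'clock': 0.1, 'qpos': array([ 1.15818756,  0.62925422,  0.03842528,  1.51825531, -0.02699445,
        0.99632297, -0.02002976]), 'qd': array([-0.00034341, -0.00135721,  0.00100267, -0.00353665, -0.00090886,
       -0.00100506,  0.00094015]), 'tau': array([ 4.02030739e-03, -5.64533401e+01,  1.23087320e+00, -1.93970186e+01,
        1.13341754e-02,  5.40445384e-03,  1.87371825e-07]), 'eef_pos': array([ 220.78110482, -610.75842878,  230.48438238]), 'tool_rot': array([-3.13987013e+00,  1.06050455e-05,  3.46798080e-01]), 'force': array([ 0.6531222 , -0.04067161,  1.06365528]), 'torque': array([ 0.02791559, -0.01055017, -0.0772831 ]), 'gripper_force': 0.0, 'width': 85.26964435724695} 18.700000000000003
```

View pics/top0.png

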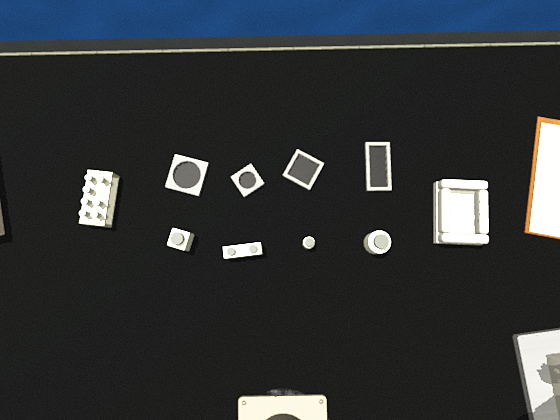

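View pics/side0.png

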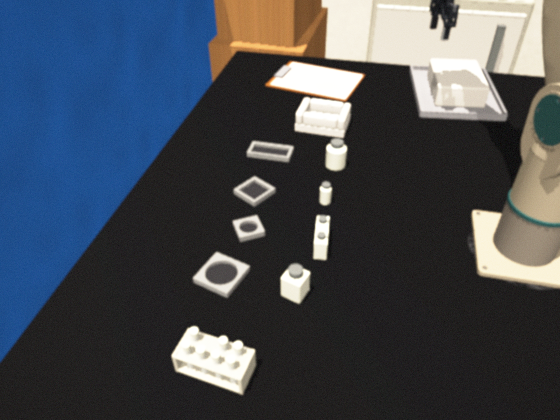

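The top view shows holders left to right: large round (187,174), small round (247,180), square (303,169), long (378,166). The containers are square bottle (180,239), long pack (242,250), vial (309,242) and round bottle (378,242). The rack is at (98,198) and the box at (462,212). The side view shows the same objects. I'll enlarge both.

```bash
python3 - <<'E'
import cv2
def crop(src,dst,x,y,w,h,k,step):
    im=cv2.imread(src)[y:y+h,x:x+w]; im=cv2.resize(im,None,fx=k,fy=k,interpolation=cv2.INTER_CUBIC)
    for i in range(0,w,step):
        cv2.line(im,(i*k,0),(i*k,6),(0,255,255),1); cv2.putText(im,str(x+i),(i*k,18),0,.4,(0,255,255),1)
    for j in range(0,h,step):
        cv2.line(im,(0,j*k),(6,j*k),(0,255,255),1); cv2.putText(im,str(y+j),(8,j*k+5),0,.4,(0,255,255),1)
    cv2.imwrite(dst,im)
crop("pics/top0.png","pics/c1.png",150,135,250,130,3,10)
crop("pics/side0.png","pics/c2.png",180,130,180,180,3,10)
E
```

```text
(no output)
```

View pics/c1.png

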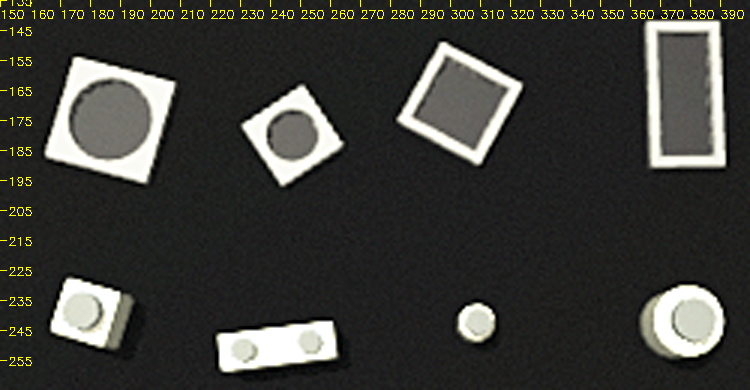

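View pics/c2.png

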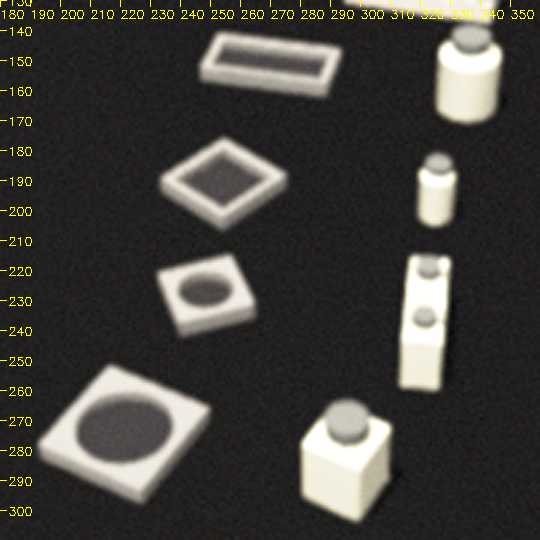

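The enlarged crops give corner and cap positions in both views. I'll triangulate the cap and recess centres and take yaws from plate and body corners.

```bash
cat > geo.py <<'E'
import numpy as np, cv2
from cell import ctrl
C={n:ctrl.calibration(n) for n in("top","side")}
P={n:c["mtx"]@np.c_[c["R"],c["t"]] for n,c in C.items()}
def tri(a,b):
    X=cv2.triangulatePoints(P["top"],P["side"],np.array(a,float).reshape(2,1),np.array(b,float).reshape(2,1)); return (X[:3]/X[3]).ravel()
def onz(n,uv,z):
    c=C[n]; d=c["R"].T@np.linalg.inv(c["mtx"])@[*uv,1]; o=-c["R"].T@c["t"]; return o+d*(z-o[2])/d[2]
T=lambda x,y:(150+x/3,135+y/3)
S=lambda x,y:(180+x/3,130+y/3)
E
python3 - <<'E'
from geo import *
np.set_printoptions(precision=1,suppress=True)
pts={"large":((110,119),(124,430),14),"small":((292.5,135),(205,291),14),"square":((460.5,103.5),(224,180),14),"long":((685,94),(270,64),14),
"sqb":((85,312),(347,415),72),"lp1":((245,350),(425,316),60),"lp2":((310,341),(430,265),60),"vial":((478,322),(438,162),55),"rb":((693,320),(472,38),76)}
for k,(a,b,z) in pts.items(): print(k,tri(T(*a),S(*b)),onz("top",T(*a),z),onz("side",S(*b),z))
polys={"large":([(77,57),(175,82),(150,183),(46,156)],14),"small":([(304,86),(343,144),(281,185),(242,126)],14),"square":([(443,42),(523,86),(480,164),(398,121)],14),"long":([(647,22),(718,22),(725,165),(650,167)],14),
"sqb":([(68,278),(133,294),(117,349),(52,331)],56),"lp":([(217,333),(332,321),(338,359),(221,372)],50)}
for k,(q,z) in polys.items():
    W=np.array([onz("top",T(*p),z) for p in q])[:,:2]; e=np.roll(W,-1,0)-W
    print(k,W.mean(0),np.linalg.norm(e,axis=1),np.degrees(np.arctan2(e[:,1],e[:,0])))
E
```

```text
large [634.1 226.3   7.7] [633.8 225.1  14. ] [630.8 231.6  14. ]
small [617.7  74.7   8.3] [617.5  74.4  14. ] [615.   80.6  14. ]
square [641.5 -65.3   7.3] [641.4 -64.7  14. ] [637.7 -57.1  14. ]
long [ 647.5 -253.2    3. ] [ 646.  -250.4   14. ] [ 642.4 -237.2   14. ]
sqb [471.  231.5  68.3] [470.6 230.6  72. ] [470.6 234.8  72. ]
lp1 [439.2 110.2  51.9] [439.8 109.4  60. ] [437.5 118.6  60. ]
lp2 [444.5  59.3  56.1] [445.8  59.2  60. ] [442.8  63.6  60. ]
vial [458.1 -71.6  52.6] [458.4 -71.4  55. ] [457.4 -68.4  55. ]
rb [ 454.8 -234.8   70.5] [ 455.8 -233.4   76. ] [ 452.9 -226.2   76. ]
large [633.5 223.5] [84.7 86.9 89.1 86.7] [-105.6  166.4   74.3  -16.5]
small [617.4  74.4] [58.7 61.2 59.2 61.1] [-147.4  122.9   32.5  -57.5]
square [641.8 -65.1] [75.9 74.8 76.4 76.7] [-120.6  150.    60.8  -30.3]
long [ 646.4 -250.4] [ 59.1 120.8  61.6 122.5] [-91.1 179.8  90.5  -1.3]
sqb [470.8 228.5] [52.6 44.2 52.8 42.8] [-104.8  164.1   73.7  -16.2]
lp [442.7  85.5] [90.3 30.  91.6 30.5] [ -85.1 -171.8   95.3    5.7]
```

Each plate and body size agrees with the text to about 2 mm, except one sqb edge, where the lit side face was included. The triangulated heights come out 2–11 mm low, which fits pixel and calibration error, so the heights in the text hold. The positions come from the top view.

I'll translate at yaw 90, where tool x is world y and tool y is world x.

Call:
carry_out:
  deltas: [0, 0, -10, 0, 0, 0, -1, 0, 0, -10, 0, 0, 0, -1, 0, 0, -10, 0, 0, 0, -1, 0, 0, -10, 0, 0, 0, -1, 0, 0, -10, 0, 0, 0, -1, 0, 0, -10, 0, 0, 0, -1, 0, 0, -10.1, 0, 0, 0, -1, 0, 0, 0, 0.038, 0.023, 0, -1, 0, 0, 0, 0.038, 0.023, 0, -1, 0, 0, 0, 0.038, 0.023, 0, -1, 0, 0, 0, 0.038, 0.023, 0, -1, 0, 0, 0, 0.038, 0.023, 0, -1]

```text
clock: 1.6
eef_pos: [336.5, -419.9, 231.0]
tool_rot: [-3.141, -0.001, 1.57]
force: [-0.2, -1.1, 0.3]
width: 85.1
gripper_force: 0.0
```

Call:
carry_out:
  deltas: [0, 0, 0, 0.037, 0.024, 0, -1, 0, 0, 0, 0.037, 0.024, 0, -1, 0, 0, 0, 0.037, 0.024, 0, -1, 0, 0, 0, 0.037, 0.024, 0, -1, 0, 0, 0, 0.037, 0.023, 0, -1, 0, 0, 0, 0, 0, 0.04, -1, 0, 0, 0, 0, 0, 0.04, -1, 0, 0, 0, 0, 0, 0.03, -1, 0, 0, 0, 0, 0, 0, -1]

```text
clock: 2.72
eef_pos: [453.4, -235.6, 119.4]
tool_rot: [-3.137, -0.002, 1.571]
force: [0.3, -0.8, -0.1]
width: 85.5
gripper_force: 0.0
```

```bash
python3 - <<'E'
from cell import ctrl
import cv2,numpy as np
a=ctrl.get_image("top")[190:290,320:440]; b=ctrl.get_image("side")[100:200,280:400]
f=lambda i:cv2.resize(i[:,:,::-1],(396,330),interpolation=cv2.INTER_CUBIC)
cv2.imwrite("pics/r1.png",np.hstack([f(a),f(b)]))
E
```

```text
(no output)
```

View pics/r1.png

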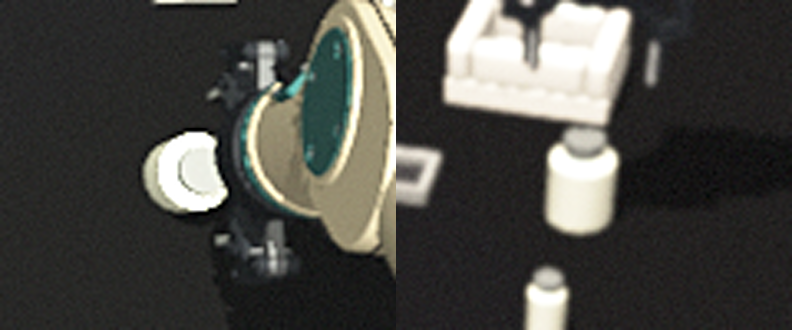

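The top crop shows the gripper displaced outward from the bottle, roughly as parallax would give. In the side crop the fingertips are at about (321,121) and (358,126). I'll check those against the projection.

```bash
python3 - <<'E'
from geo import *
for z in (119,132):
  for x in (453-42,453,453+42):
    for n in("top","side"):
        p=P[n]@[x,-235.6,z,1]; print(n,x,z,(p[:2]/p[2]).round(1))
print(onz("side",(339.1,123.2),132))
E
```

```text
top 411 119 [387.6 261.1]
side 411 119 [355.  128.6]
top 453 119 [386.7 241.8]
side 453 119 [338.9 126.8]
top 495 119 [385.7 222.7]
side 495 119 [323.1 125.1]
top 411 132 [389.1 261.1]
side 411 132 [355.5 124.3]
top 453 132 [388.2 241.4]
side 453 132 [339.3 122.5]
top 495 132 [387.2 222. ]
side 495 132 [323.4 120.8]
[ 453.03649924 -231.99591314  132.        ]
```

Matches within about 4 mm. Descend and grip.

Call:
carry_out:
  deltas: [0, 0, 0, 0.002, 0.003, 0.03, -1, 0, 0, 0, 0, 0, 0.03, -1, 0, 0, 0, 0, 0, 0.025, -1, 0, 0, 0, 0, 0, 0.014, -1, 0, 0, 0, 0, 0, 0, -1, 0, 0, 0, 0, 0, 0, 1, 0, 0, 0, 0, 0, 0, 1, 0, 0, 0, 0, 0, 0, 1, 0, 0, 0, 0, 0, 0, 1, 0, 0, 0, 0, 0, 0, 1, 0, 0, 0, 0, 0, 0, 1, 0, 0, 0, 0, 0, 0, 1]

```text
clock: 4.32
eef_pos: [458.4, -234.8, 23.7]
tool_rot: [3.141, 0.001, 1.57]
force: [-2.1, 0.2, 9.3]
width: 52.3
gripper_force: 62.0
```

Call:
carry_out:
  deltas: [0, 0, 0, 0, 0, -0.015, 1, 0, 0, 0, 0, 0, -0.03, 1, 0, 0, 0, 0, 0, -0.04, 1, 0, 0, 0, 0, 0, -0.03, 1, 0, 0, 0, 0, 0, -0.015, 1, 0, 0, 0, 0.02, 0.008, 0, 1, 0, 0, 0, 0.036, 0.014, 0, 1, 0, 0, 0, 0.036, 0.014, 0, 1, 0, 0, 0, 0.036, 0.014, 0, 1, 0, 0, 0, 0.036, 0.014, 0, 1, 0, 0, 0, 0.036, 0.014, 0, 1, 0, 0, 0, 0.036, 0.014, 0, 1]

```text
clock: 5.82
eef_pos: [550.1, 2.6, 152.0]
tool_rot: [-3.141, 0.0, 1.57]
force: [-0.5, -0.1, -2.8]
width: 52.3
gripper_force: 63.3
```

Call:
carry_out:
  deltas: [0, 0, 0, 0.036, 0.014, 0, 1, 0, 0, 0, 0.036, 0.014, 0, 1, 0, 0, 0, 0.036, 0.014, 0, 1, 0, 0, 0, 0.036, 0.014, 0, 1, 0, 0, 0, 0.036, 0.014, 0, 1, 0, 0, 0, 0.03, 0.01, 0, 1, 0, 0, 0, 0, 0, 0, 1, 0, 0, 0, 0, 0, 0, 1]

```text
clock: 6.82
eef_pos: [629.7, 210.4, 151.6]
tool_rot: [-3.14, 0.002, 1.57]
force: [0.4, -1.5, -1.7]
width: 52.2
gripper_force: 63.3
```

Call:
carry_out:
  deltas: [0, 0, 0, 0.013, 0.004, 0, 1, 0, 0, 0, 0, 0, 0.035, 1, 0, 0, 0, 0, 0, 0.035, 1, 0, 0, 0, 0, 0, 0.025, 1, 0, 0, 0, 0, 0, 0.01, 1, 0, 0, 0, 0, 0, 0, 1]

```text
clock: 7.58
eef_pos: [634.4, 224.5, 47.1]
tool_rot: [-3.141, 0.0, 1.57]
force: [0.5, -0.0, -1.2]
width: 52.1
gripper_force: 63.3
```

```bash
python3 - <<'E'
from cell import ctrl
import cv2,numpy as np
print(ctrl.read_state()['eef_pos'])
a=ctrl.get_image("top")[120:220,130:250]; b=ctrl.get_image("side")[210:310,170:290]
f=lambda i:cv2.resize(i[:,:,::-1],(396,330),interpolation=cv2.INTER_CUBIC)
cv2.imwrite("pics/r2.png",np.hstack([f(a),f(b)]))
E
```

```text
[634.43619199 224.45857543  47.13906859]
```

View pics/r2.png

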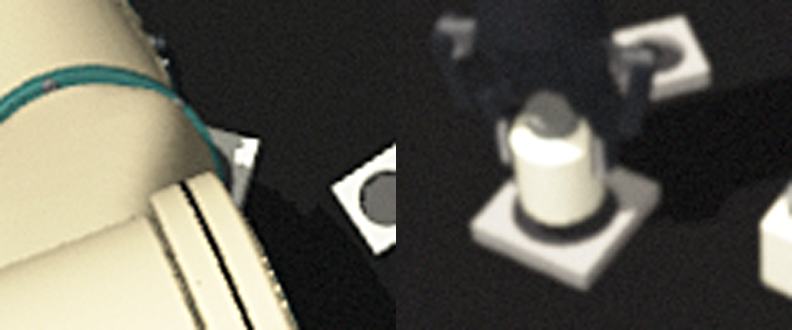

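The side crop shows the bottle upright above the recess, bottom at about (561,212), with the dark recess showing around it. Lower 19 mm, release and rise.

Call:
carry_out:
  deltas: [0, 0, 0, 0, 0, 0.012, 1, 0, 0, 0, 0, 0, 0.007, 1, 0, 0, 0, 0, 0, 0, 1, 0, 0, 0, 0, 0, 0, -1, 0, 0, 0, 0, 0, 0, -1, 0, 0, 0, 0, 0, 0, -1, 0, 0, 0, 0, 0, 0, -1, 0, 0, 0, 0, 0, -0.03, -1, 0, 0, 0, 0, 0, -0.05, -1, 0, 0, 0, 0, 0, -0.05, -1, 0, 0, 0, 0, 0, 0, -1]

```text
clock: 9.05
eef_pos: [637.4, 225.9, 163.4]
tool_rot: [3.133, -0.004, 1.57]
force: [-0.1, -0.3, -0.2]
width: 85.5
gripper_force: 0.0
```

Call:
carry_out:
  deltas: [0, 0, 0, 0, -0.04, 0, -1, 0, 0, 0, 0, -0.042, 0, -1, 0, 0, 0, 0.005, -0.042, 0, -1, 0, 0, 0, 0, -0.042, 0, -1, 0, 0, 8, 0, 0, 0, -1, 0, 0, 8, 0, 0, 0.03, -1, 0, 0, 0, 0, 0, 0.03, -1, 0, 0, 0, 0, 0, 0, -1]

```text
clock: 10.05
eef_pos: [466.4, 228.5, 96.2]
tool_rot: [-3.138, 0.004, 1.292]
force: [0.5, -0.1, 0.9]
width: 85.4
gripper_force: 0.0
```

Call:
carry_out:
  deltas: [0, 0, 0, 0.002, 0.003, 0.03, -1, 0, 0, 0, 0, 0, 0.03, -1, 0, 0, 0, 0, 0, 0.014, -1, 0, 0, 0, 0, 0, 0, -1, 0, 0, 0, 0, 0, 0, 1, 0, 0, 0, 0, 0, 0, 1, 0, 0, 0, 0, 0, 0, 1, 0, 0, 0, 0, 0, 0, 1, 0, 0, 0, 0, 0, 0, 1, 0, 0, 0, 0, 0, 0, 1, 0, 0, 0, 0, 0, 0, 1]

```text
clock: 11.42
eef_pos: [472.4, 231.0, 25.5]
tool_rot: [3.14, -0.001, 1.291]
force: [-0.4, -1.1, 6.8]
width: 43.3
gripper_force: 62.2
```

Call:
carry_out:
  deltas: [0, 0, 0, 0, 0, -0.015, 1, 0, 0, 0, 0, 0, -0.03, 1, 0, 0, 0, 0, 0, -0.04, 1, 0, 0, -8, 0, 0, -0.03, 1, 0, 0, -8, 0, 0, -0.01, 1, 0, 0, 0, -0.02, 0.011, 0, 1, 0, 0, 0, -0.035, 0.02, 0, 1, 0, 0, 0, -0.036, 0.021, 0, 1, 0, 0, 0, -0.036, 0.021, 0, 1, 0, 0, 0, -0.036, 0.021, 0, 1, 0, 0, 0, -0.036, 0.021, 0, 1, 0, 0, 0, -0.036, 0.021, 0, 1]

```text
clock: 12.92
eef_pos: [608.1, -5.9, 150.3]
tool_rot: [3.141, 0.0, 1.57]
force: [-0.7, 0.2, -2.5]
width: 43.1
gripper_force: 61.2
```

Call:
carry_out:
  deltas: [0, 0, 0, -0.036, 0.021, 0, 1, 0, 0, 0, -0.025, 0.012, 0, 1, 0, 0, 10, 0, 0, 0, 1, 0, 0, 10, 0, 0, 0, 1, 0, 0, 10, 0, 0, 0.03, 1, 0, 0, 0, 0, 0, 0.03, 1, 0, 0, 0, 0, 0, 0.02, 1, 0, 0, 0, 0, 0, 0, 1]

```text
clock: 13.92
eef_pos: [639.4, -65.4, 68.2]
tool_rot: [-3.139, 0.001, 1.047]
force: [-0.5, 0.1, -0.9]
width: 43.3
gripper_force: 61.3
```

Call:
carry_out:
  deltas: [0, 0, 0, 0.001, 0.002, 0.018, 1, 0, 0, 0, 0, 0, 0.014, 1, 0, 0, 0, 0, 0, 0.006, 1, 0, 0, 0, 0, 0, 0, 1, 0, 0, 0, 0, 0, 0, 1]

```text
clock: 14.55
eef_pos: [643.3, -65.6, 31.7]
tool_rot: [3.141, -0.0, 1.047]
force: [-0.3, -0.3, -0.7]
width: 43.4
gripper_force: 61.4
```

```bash
python3 - <<'E'
from cell import ctrl
import cv2,numpy as np
a=ctrl.get_image("top")[120:220,240:360]; b=ctrl.get_image("side")[130:230,190:310]
f=lambda i:cv2.resize(i[:,:,::-1],(396,330),interpolation=cv2.INTER_CUBIC)
cv2.imwrite("pics/r3.png",np.hstack([f(a),f(b)]))
E
```

```text
(no output)
```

View pics/r3.png

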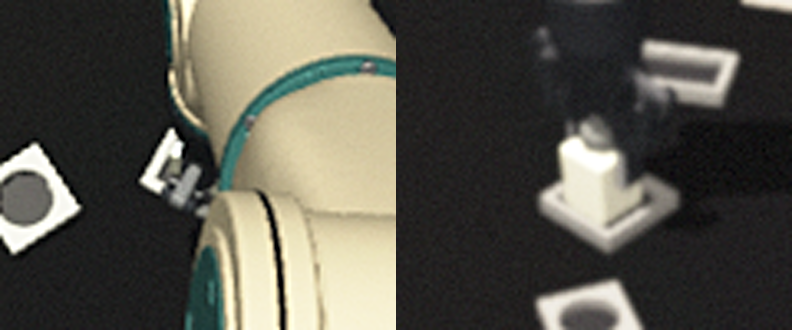

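The side crop shows the square bottle in its recess, aligned with it and just above the floor. Lower 2 mm, release, then move over the vial.

Call:
carry_out:
  deltas: [0, 0, 0, 0, 0, 0.002, 1, 0, 0, 0, 0, 0, 0, -1, 0, 0, 0, 0, 0, 0, -1, 0, 0, 0, 0, 0, 0, -1, 0, 0, 0, 0, 0, 0, -1, 0, 0, 0, 0, 0, -0.03, -1, 0, 0, 0, 0, 0, -0.05, -1, 0, 0, -10, 0, 0, -0.05, -1, 0, 0, -10, 0, 0, 0, -1, 0, 0, -10, 0, 0, 0, -1, 0, 0, 0, 0, 0, 0, -1]

```text
clock: 16.02
eef_pos: [642.8, -65.8, 159.4]
tool_rot: [3.141, -0.0, 1.568]
force: [-0.4, -1.7, -1.3]
width: 85.4
gripper_force: 0.0
```

Call:
carry_out:
  deltas: [0, 0, 0, 0, -0.04, 0, -1, 0, 0, 0, 0, -0.04, 0, -1, 0, 0, 0, -0.006, -0.04, 0, -1, 0, 0, 0, 0, -0.04, 0, -1, 0, 0, 0, 0, -0.023, 0.03, -1, 0, 0, 0, 0, 0, 0.04, -1, 0, 0, 0, 0, 0, 0, -1]

```text
clock: 16.9
eef_pos: [458.1, -71.3, 87.7]
tool_rot: [-3.137, -0.0, 1.568]
force: [0.8, 0.3, 0.3]
width: 85.1
gripper_force: 0.0
```

Call:
carry_out:
  deltas: [0, 0, 0, 0, 0, 0.03, -1, 0, 0, 0, 0, 0, 0.028, -1, 0, 0, 0, 0, 0, 0.014, -1, 0, 0, 0, 0, 0, 0, -1, 0, 0, 0, 0, 0, 0, 1, 0, 0, 0, 0, 0, 0, 1, 0, 0, 0, 0, 0, 0, 1, 0, 0, 0, 0, 0, 0, 1, 0, 0, 0, 0, 0, 0, 1, 0, 0, 0, 0, 0, 0, 1, 0, 0, 0, 0, 0, 0, 1]

```text
clock: 18.27
eef_pos: [460.3, -71.6, 18.2]
tool_rot: [3.14, 0.0, 1.57]
force: [-0.3, 0.8, 7.5]
width: 25.7
gripper_force: 58.6
```

Call:
carry_out:
  deltas: [0, 0, 0, 0, 0, -0.015, 1, 0, 0, 0, 0, 0, -0.03, 1, 0, 0, 0, 0, 0, -0.04, 1, 0, 0, 0, 0, 0, -0.025, 1, 0, 0, 0, 0.014, 0.015, 0, 1, 0, 0, 0, 0.025, 0.027, 0, 1, 0, 0, 0, 0.025, 0.027, 0, 1, 0, 0, 0, 0.025, 0.027, 0, 1, 0, 0, 0, 0.025, 0.027, 0, 1, 0, 0, 0, 0.02, 0.022, 0, 1, 0, 0, 0, 0.012, 0.012, 0, 1, 0, 0, 0, 0, 0, 0, 1]

```text
clock: 19.77
eef_pos: [617.3, 77.0, 126.0]
tool_rot: [-3.141, -0.001, 1.573]
force: [-0.2, 0.2, -1.1]
width: 26.0
gripper_force: 59.0
```

Call:
carry_out:
  deltas: [0, 0, 0, 0, 0, 0.035, 1, 0, 0, 0, 0, 0, 0.035, 1, 0, 0, 0, 0, 0, 0.015, 1, 0, 0, 0, 0, 0, 0, 1]

```text
clock: 20.27
eef_pos: [616.0, 74.0, 41.3]
tool_rot: [-3.139, 0.001, 1.57]
force: [0.5, -0.3, -0.3]
width: 26.1
gripper_force: 59.0
```

```bash
python3 - <<'E'
from cell import ctrl
import cv2,numpy as np
a=ctrl.get_image("top")[130:230,190:310]; b=ctrl.get_image("side")[170:270,190:310]
f=lambda i:cv2.resize(i[:,:,::-1],(396,330),interpolation=cv2.INTER_CUBIC)
cv2.imwrite("pics/r4.png",np.hstack([f(a),f(b)]))
E
```

```text
(no output)
```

View pics/r4.png

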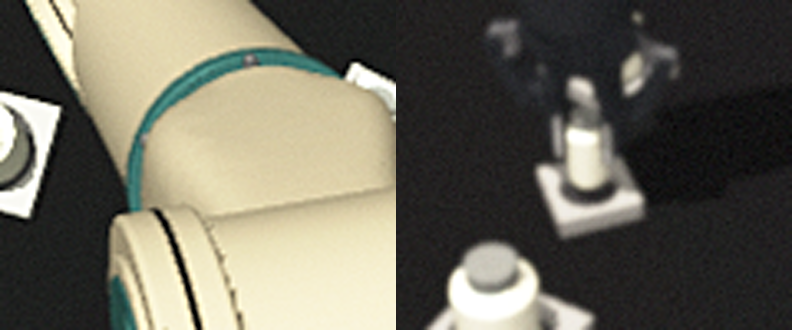

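The vial is above the centre of the small recess in the side crop. Lower, release, and go to the long pack.

Call:
carry_out:
  deltas: [0, 0, 0, 0, 0.001, 0.012, 1, 0, 0, 0, 0, 0, 0.007, 1, 0, 0, 0, 0, 0, 0.001, 1, 0, 0, 0, 0, 0, 0, -1, 0, 0, 0, 0, 0, 0, -1, 0, 0, 0, 0, 0, 0, -1, 0, 0, 0, 0, 0, 0, -1, 0, 0, 0, 0, 0, -0.03, -1, 0, 0, 0, 0, 0, -0.05, -1, 0, 0, 0, 0, 0, -0.05, -1, 0, 0, 0, 0, 0, 0, -1]

```text
clock: 21.75
eef_pos: [621.0, 75.2, 156.8]
tool_rot: [3.133, -0.002, 1.57]
force: [0.1, 0.3, -1.0]
width: 85.6
gripper_force: 0.0
```

Call:
carry_out:
  deltas: [0, 0, 0, 0, -0.04, 0, -1, 0, 0, 0, 0, -0.04, 0, -1, 0, 0, 0, 0.01, -0.04, 0, -1, 0, 0, 0, 0, -0.04, 0, -1, 0, 0, 0, 0, -0.014, 0.02, -1, 0, 0, -6, 0, 0, 0.04, -1, 0, 0, 0, 0, 0, 0, -1]

```text
clock: 22.62
eef_pos: [441.6, 83.9, 90.2]
tool_rot: [-3.135, 0.001, 1.675]
force: [0.5, 0.2, 0.7]
width: 85.3
gripper_force: 0.0
```

Call:
carry_out:
  deltas: [0, 0, 0, 0, 0, 0.03, -1, 0, 0, 0, 0, 0, 0.028, -1, 0, 0, 0, 0, 0, 0.014, -1, 0, 0, 0, 0, 0, 0, -1, 0, 0, 0, 0, 0, 0, 1, 0, 0, 0, 0, 0, 0, 1, 0, 0, 0, 0, 0, 0, 1, 0, 0, 0, 0, 0, 0, 1, 0, 0, 0, 0, 0, 0, 1, 0, 0, 0, 0, 0, 0, 1, 0, 0, 0, 0, 0, 0, 1]

```text
clock: 24.0
eef_pos: [444.3, 84.5, 21.0]
tool_rot: [3.141, 0.0, 1.675]
force: [-1.2, -0.6, 6.5]
width: 27.1
gripper_force: 59.5
```

Call:
carry_out:
  deltas: [0, 0, 0, 0, 0, -0.015, 1, 0, 0, 0, 0, 0, -0.03, 1, 0, 0, 0, 0, 0, -0.04, 1, 0, 0, 0, 0, 0, -0.035, 1, 0, 0, 6, 0, 0, -0.01, 1, 0, 0, 0, -0.02, 0.012, 0, 1, 0, 0, 0, -0.034, 0.021, 0, 1, 0, 0, 0, -0.034, 0.021, 0, 1, 0, 0, 0, -0.034, 0.021, 0, 1, 0, 0, 0, -0.034, 0.021, 0, 1, 0, 0, 0, -0.034, 0.021, 0, 1, 0, 0, 0, -0.034, 0.021, 0, 1]

```text
clock: 25.5
eef_pos: [581.9, -140.7, 150.1]
tool_rot: [-3.141, -0.0, 1.57]
force: [0.1, 0.4, -1.7]
width: 27.2
gripper_force: 59.4
```

Call:
carry_out:
  deltas: [0, 0, 0, -0.034, 0.02, 0, 1, 0, 0, 0, -0.034, 0.02, 0, 1, 0, 0, 0, -0.025, 0.014, 0, 1, 0, 0, 0, -0.015, 0.008, 0, 1, 0, 0, 0, 0, 0, 0, 1]

```text
clock: 26.12
eef_pos: [643.2, -249.1, 149.6]
tool_rot: [-3.141, 0.0, 1.568]
force: [0.4, -0.2, -1.1]
width: 26.8
gripper_force: 59.4
```

Call:
carry_out:
  deltas: [0, 0, 8, 0, 0, 0, 1, 0, 0, 10, 0, 0, 0, 1, 0, 0, 10, 0, 0, 0, 1, 0, 0, 10, 0, 0, 0, 1, 0, 0, 10, 0, 0, 0, 1, 0, 0, 10, 0, 0, 0, 1, 0, 0, 10, 0, 0, 0, 1, 0, 0, 10, 0, 0, 0, 1, 0, 0, 8, 0, 0, 0, 1, 0, 0, 5, 0, 0, 0, 1, 0, 0, 0, 0, 0, 0, 1]

```text
clock: 27.5
eef_pos: [643.3, -245.8, 150.2]
tool_rot: [-3.14, 0.001, -0.016]
force: [0.4, 0.2, -1.3]
width: 27.3
gripper_force: 59.4
```

Call:
carry_out:
  deltas: [0, 0, 0, 0.003, 0.004, 0.035, 1, 0, 0, 0, 0, 0, 0.035, 1, 0, 0, 0, 0, 0, 0.025, 1, 0, 0, 0, 0, 0, 0.01, 1, 0, 0, 0, 0, 0, 0, 1]

```text
clock: 28.12
eef_pos: [646.5, -251.1, 45.1]
tool_rot: [-3.141, 0.001, -0.017]
force: [-0.2, -0.4, -1.3]
width: 26.9
gripper_force: 59.4
```

```bash
python3 - <<'E'
from cell import ctrl
import cv2,numpy as np
a=ctrl.get_image("top")[120:220,320:440]; b=ctrl.get_image("side")[100:200,210:330]
f=lambda i:cv2.resize(i[:,:,::-1],(396,330),interpolation=cv2.INTER_CUBIC)
cv2.imwrite("pics/r5.png",np.hstack([f(a),f(b)]))
E
```

```text
(no output)
```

View pics/r5.png

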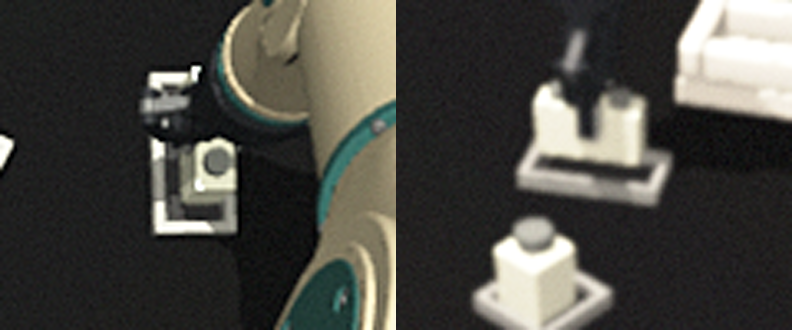

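The pack is upright and aligned over the long recess in both views. Lower 20 mm, release and retreat upwards.

Call:
carry_out:
  deltas: [0, 0, 0, 0, 0, 0.012, 1, 0, 0, 0, 0, 0, 0.007, 1, 0, 0, 0, 0, 0, 0.002, 1, 0, 0, 0, 0, 0, 0, -1, 0, 0, 0, 0, 0, 0, -1, 0, 0, 0, 0, 0, 0, -1, 0, 0, 0, 0, 0, 0, -1, 0, 0, 0, 0, 0, -0.03, -1, 0, 0, 0, 0, 0, -0.05, -1, 0, 0, 0, 0, 0, -0.05, -1, 0, 0, 0, 0, 0, -0.05, -1, 0, 0, 0, 0, 0, 0, -1]

```text
clock: 29.72
eef_pos: [649.7, -252.7, 209.7]
tool_rot: [3.138, -0.009, -0.018]
force: [1.5, 0.1, 0.7]
width: 85.0
gripper_force: 0.0
```

Call:
carry_out:
  deltas: [0, 0, 0, -0.05, 0, 0, -1, 0, 0, 0, -0.05, 0, 0, -1, 0, 0, 0, -0.05, 0.03, 0, -1, 0, 0, 0, -0.05, 0.04, 0, -1, 0, 0, 0, -0.05, 0.04, 0, -1, 0, 0, 0, -0.02, 0.05, 0, -1, 0, 0, 0, 0, 0.05, 0, -1, 0, 0, 0, 0, 0, 0, -1]

```text
clock: 30.72
eef_pos: [373.0, -459.1, 203.2]
tool_rot: [3.14, 0.001, -0.024]
force: [-0.0, 0.5, 0.8]
width: 85.2
gripper_force: 0.0
```

```bash
python3 - <<'E'
from cell import ctrl
import cv2,numpy as np
a=ctrl.get_image("top")[130:230,150:410]; b=ctrl.get_image("side")[120:320,170:370]
cv2.imwrite("pics/f1.png",cv2.resize(a[:,:,::-1],None,fx=3,fy=3,interpolation=cv2.INTER_CUBIC))
cv2.imwrite("pics/f2.png",cv2.resize(b[:,:,::-1],None,fx=3,fy=3,interpolation=cv2.INTER_CUBIC))
E
```

```text
(no output)
```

View pics/f1.png

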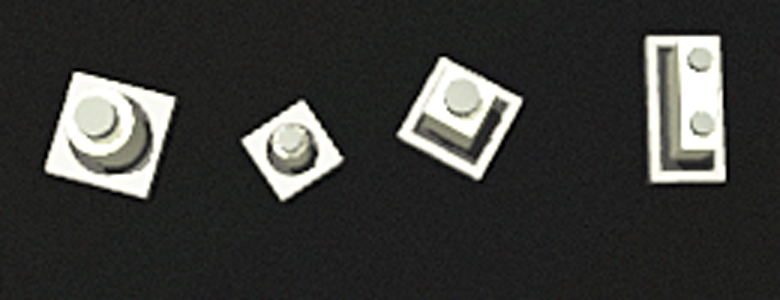

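View pics/f2.png

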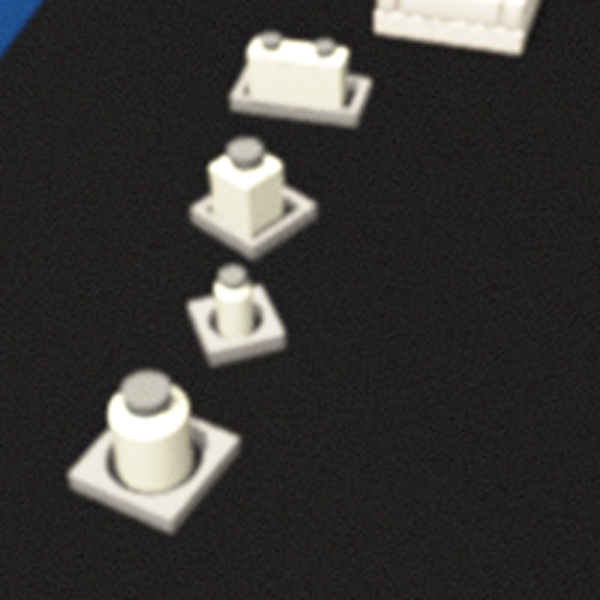

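All four stand upright inside their recesses. One numeric check of the cap centres from the top view: (95,117), (291,138), (462,98) and (701,59)/(703,123) in the crop.

```bash
python3 - <<'E'
from geo import *
f=lambda x,y:(150+x/3,130+y/3)
for n,p,z,h in(("rb",(95,117),80,(633.7,224.5)),("vial",(291,138),59,(617.5,74.5)),("sq",(462,98),76,(641.5,-65)),("lp",(702,91),64,(646.3,-250.4))):
    print(n,(onz("top",f(*p),z)[:2]-h).round(1))
E
```

```text
rb [-0.8 -1.7]
vial [ 0.4 -2.1]
sq [2.1 2.6]
lp [ 2.3 -2.2]
```

```bash
python3 -c "
from cell import ctrl
print(ctrl.finish_job())"
```

```text
the job is handed in; nothing more can be done
None
```

All four containers are upright and released in their matching holders, within about 3–4 mm of the recess centres by the last top-view check, and the job was handed in at about 31 s; no verdict was returned.

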